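Clamp a test board in a self-centring spring-jaw holder

TASK

Take the test board with the socket on it out of the black tray and clamp it, socket up, in the self-centring spring-jaw holder: push one end into one sprung jaw and, keeping that jaw pushed back, lower the raised other end down inside the other jaw. Then ease the board back so that the springs centre it, level and square in both grooves and not overhanging the ends of the jaws, and let go. Be gentle: never force the board against the jaws or let it snap across, and leave everything else where it lies.

Things in the scene. Friction and masses are not known exactly. Their poses are not given: they have to be found in the camera images.
- board_centre (a point): Test board, dark green, 90 (its x) x 140 (its y) x 5 mm thick, 0.17 kg +-25 %, flat in the tray, socket up. Point: middle of the plate, 2.5 mm above its underside; z up. Its ends at y = +-70 mm go into the jaws, either end into either jaw. Chips 2.5 mm high in the four corners (|x| and |y| beyond 26 mm), a white connector 6 mm high by the edge x = +39 mm; else bare on top.
- socket (a point): Black socket fixed on the board's middle, the place to grip it (across x or y): a straight-sided block 36 x 36 mm, 20 mm high above the board's top face. Point: the block's centre, 12.5 mm above board_centre; axes as the board's.
- holder_centre (a point): Spring-jaw holder, fixed: base 104 (x) x 264 (y) mm, on its rails a saddle with end blocks (y = +-94 to +-114 mm, 50 mm high), between them two steel jaws facing each other along y. Point: middle of the base, at the height of the ledges that carry the board (48 mm above the bench); x along the jaws, z up. Clamped, board_centre lies 2.5 mm above it, within 4 mm along y.
- holder: The holder's base; origin on the bench under holder_centre, same axes. The saddle is locked with its middle up to 3 mm either way along y from holder_centre, set by hand and not measured: the jaws have to be found by feel or sight. Jaws: 104 mm long (x), mirrored, sliding along y; at rest the groove's back is 67 mm from the saddle's middle. More than 20 N between board and holder is forcing it.
- spring_travel (a point): Same point and axes as holder_centre. Each jaw's spring gives 2.1 N at rest plus 0.6 N per mm; after 12.5 mm (9.6 N) comes a hard stop. The raised end of the board clears the lip of the other jaw only with the pushed jaw back more than 11 mm; at its stop the clearance is 1.5 mm. Clamped, each jaw stands 3 mm back, so ease the board back about 9.5 mm from the stop, in no hurry (well under 0.2 m/s).
- groove (a point): Same point and axes as holder_centre. Groove of each jaw, open to the middle: 7 mm high; below it a ledge 16 mm deep from the groove's back (standing out 11 mm further than the lip), above it a lip 5 mm deep with upright inner face and top 11 mm above the ledge. An end of the board tilted down can be set on the bare ledge and slid outwards under the lip.
- tray: Fixed black open tray, 166 mm (x) by 196 mm (y), 18 mm high, walls and floor 4 mm thick; origin under its centre. Holds the test board and a spare socket.
- spare_socket: Bystander: a loose black socket without a board, 36 x 36 x 20 mm, in the tray beside the board; origin at its underside. Leave it.
- tweezers: Bystander: steel tweezers 130 mm long lying along their x, 8 mm high. Leave them.
- solvent_bottle: Bystander: white plastic bottle, 64 mm in diameter, 150 mm high. Leave it.
- driver: Bystander: screwdriver 170 mm long. Leave it.
- loupe: Bystander: black eye loupe, 35 mm in diameter, 42 mm high. Leave it.
- wafer_jar: Bystander: flat clear round wafer container, 110 mm in diameter, 35 mm high. Leave it.
- small_board: Bystander: a smaller green board, 60 x 75 x 5 mm, without a socket. Leave it.
- swab_cup: Bystander: white cup, 60 mm in diameter, 70 mm high. Leave it.
Mind the look-alikes: they are no part of the job. Of the things like the part that bears board_centre, leave any that is blue; of the rest the larger one is meant.

How it is judged:
On the way:
1. one end of the board is pressed into a jaw against its spring while the other end is still raised (angle between board_centre's own z axis and vertical between 0.04 and 0.6 rad and contact force between board and holder above 6 N and horizontal distance between board_centre and holder_centre below 0.03 m and z of board_centre in the frame of holder_centre between 0.004 and 0.04 m), for 0.1 s.
At the end, for the whole second after the job is handed in: The board is gripped by the springs in both grooves: at ledge height within 1.5 mm, within 5 mm of the holder's middle across the jaws and 8 mm along them, level and square within 0.03 rad, at rest; the other things lie within 20 mm of where they were (y of board_centre in the frame of holder_centre between -0.005 and 0.005 m and x of board_centre in the frame of holder_centre between -0.008 and 0.008 m and z of board_centre in the frame of holder_centre between 0.001 and 0.004 m and angle between board_centre's own z axis and vertical below 0.03 rad and angle between the y axis of board_centre and the y axis of holder_centre, either way round below 0.03 rad and linear speed of board below 0.01 m/s and contact force between board and holder above 4 N and distance of each of tweezers, solvent_bottle, driver, loupe, wafer_jar, small_board, swab_cup, spare_socket from where it was at the start of the episode below 0.02 m); the robot touches nothing.
It fails at once if the board is forced against the holder with more than 20 N (contact force between board and holder above 20 N).
It fails at once if the board snaps across between the jaws (faster than 0.2 m/s) (linear speed of board above 0.2 m/s and horizontal distance between board_centre and holder_centre below 0.03 m and z of board_centre in the frame of holder_centre between -0.002 and 0.008 m).
It fails at once if another thing is moved more than 20 mm (distance of any of tweezers, solvent_bottle, driver, loupe, wafer_jar, small_board, swab_cup, spare_socket from where it was at the start of the episode above 0.02 m).
It also fails if it takes over 64 s, if anything falls off the work surface, if the arm or the gripper's body presses on something with over 40 N, if the wrist force passes 120 N, or if a joint passes its speed limit or range.

ROBOT

A 6-joint arm with a two-finger parallel gripper is mounted at the origin on the work surface. World frame = base frame: x ahead of the robot, y to its left, z up, the work surface at z = 0. Lengths are in m, angles in rad, forces in N, time in s.
With the tool pointing down it reaches from about 0.35 to 0.775 m from the base axis. Payload 7.3 kg.
Tool frame: the origin (TCP) lies on the centre line of the jaws, within the pads' length; the fingertips stand 19 mm ahead of it and the grasp point (between the pads) is the TCP (r.tip_extent is the distance from the TCP to the fingertips, in m); z points along the fingers, y is the direction in which the jaws open and shut (so a half turn about z gives the same grasp; the last joint's range is limited). The gripper opens to 92 mm and grips with 3 to 60 N. Pads are 19 mm wide; open, the fingers measure 130 mm over their backs; the gripper's body (75 mm by 190 mm) begins 47 mm behind the grasp point.
Start: joints at [1.136, 0.342, 1.524, -0, 1.275, -0.146], TCP at [0.15, 0.503, 0.246] pointing down, gripper open.
Joint ranges: [-2.53, 2.53], [-0.77, 2.02], [0.04, 2.7], [-1, 4.14], [0.28, 2.66], [-3.11, 3.11]. Speed limits (rad/s): [2.57, 2.57, 3.14, 3.14, 3.14, 3.14].

INTERFACE

Orientations are given as [roll, pitch, yaw] about the fixed x, y, z axes, in that order (R = Rz(yaw) Ry(pitch) Rx(roll)).
In Python, from bench import state, imaging, hand_in, r gives the robot as it stands.
- The arm moves only by the shell command python3 -m pendant 'ROWS' [FORCE]. ROWS is JSON, a list of rows, each a list of 5 numbers: the opening, from 0 (shut) to 1 (fully open), then the shift along the world's x, y, z in m, then the turn about the world's z in degrees. In form: [[claw, dx, dy, dz, twist], ...]. A call has 1 to 20 rows; each row is the pose to reach, as a shift and turn from the pose commanded when the call began; what a row does not reach only later rows make up. A row lasts 1/10 s, in which the tool goes at most 50 mm and 8.59 degrees, less where a joint would pass 70% of its speed; a pose out of reach is approached as far as the arm can. A call with a gripper value outside its range is refused whole. The fingers move at their own pace and stop on an object; FORCE is the grip in N (left out, the last holds). Time passes only in rows, so rows that repeat a pose let the fingers close. It gives the time, the measured TCP pose, the force and the opening at its end, in the units of the state.
- state(): the state, without advancing time (a new reading comes with each control period).
- imaging.grab_frame(name): name is "scene" or "top" or "wrist"; returns a dict with "frame" (420x560x3 uint8, red, green, blue), "fx", "fy", "cx", "cy" (pixels), "R" (3x3) and "t" (3): a world point X has camera coordinates R X + t. Camera axes: x right, y down, z forward; pixel columns grow to the right and rows downward; lengths in m; the calibration is good to about 2 mm. A picture is of the moment at which its call begins. There is no depth.
- hand_in(): hands the job in, once; it reports no verdict.
The state is a dict: "time_s": time; "joint_pos": joint angles; "qvel": joint speeds; "tau": joint torques, N m; "eef_pos": TCP position; "tool_rot": TCP orientation; "ft_force": force on the tool from outside, world axes, zero at the start; "moment": the same for the moment, N m; "opening": finger opening in m.
Only numpy, scipy, OpenCV 4.12 (cv2) and the standard library are available. Lean on these libraries where they do the work, as an engineer would, in place of code of your own. Each camera call takes 0.05 s, during which the arm holds its last target. There are 200 camera calls.

## Working session

There is one attempt and no reset: what is moved stays moved. The work goes in short steps, Python scripts to look and compute and a shell command to move; the robot and the scene stay as the last step left them, time stands still between calls to the robot, and variables do not carry over. Pictures are saved under pics/ and viewed, about 8 in all and at most 12, crops included, and the job is handed in when it is done.

```bash
mkdir -p pics; ls; cat > h.py <<'E'
import numpy as np, cv2
from bench import state, imaging, hand_in, r
def grab(n, f=None):
    d=imaging.grab_frame(n); d['R']=np.array(d['R']); d['t']=np.array(d['t'])
    if f: cv2.imwrite('pics/'+f, cv2.cvtColor(d['frame'],cv2.COLOR_RGB2BGR))
    return d
def ray(d,u,v,z):
    c=-d['R'].T@d['t']; w=d['R'].T@np.array([(u-d['cx'])/d['fx'],(v-d['cy'])/d['fy'],1])
    return c+w*(z-c[2])/w[2]
def proj(d,X):
    p=d['R']@np.array(X)+d['t']; return d['fx']*p[0]/p[2]+d['cx'], d['fy']*p[1]/p[2]+d['cy']
E
python3 - <<'E'
from h import *
import pickle
a=grab('top','top0.png'); b=grab('scene','scene0.png')
pickle.dump((a,b),open('f0.pkl','wb'))
for d in(a,b): print(-d['R'].T@d['t'], d['fx'],d['cx'],d['cy'], d['R'].round(2).tolist())
print(state())
E
```

```text
pics
[ 0.32718811 -0.07036067  1.81499352] 507.9943171460514 270.4648557515121 198.88494255254867 [[0.02, -1.0, -0.01], [-0.99, -0.02, -0.13], [0.13, 0.01, -0.99]]
[ 1.46883949 -0.89067627  0.90541219] 509.14120599274787 288.86535384380113 208.21111682225902 [[0.68, 0.73, -0.0], [0.4, -0.38, -0.83], [-0.61, 0.57, -0.56]]
{'time_s': 0.1, 'joint_pos': array([ 1.13599287e+00,  3.42659839e-01,  1.52491005e+00,  1.62337157e-05,
        1.27538970e+00, -1.46018508e-01]), 'qvel': array([ 0.00035309, -0.00303543, -0.00383073, -0.00090418, -0.00019117,
       -0.00079184]), 'tau': array([ 1.79590756e-03, -4.32008278e+01, -2.44695354e+01,  7.19860476e-02,
        5.25714154e-02, -7.19279979e-05]), 'eef_pos': array([0.14935718, 0.50296388, 0.24511491]), 'tool_rot': array([-3.14024252e+00, -2.14247927e-04,  2.85280282e+00]), 'ft_force': array([ 0.20083527, -0.61828538, -0.39400725]), 'moment': array([ 0.05538985,  0.0261643 , -0.02701133]), 'opening': 0.09187502245874454}
```

View pics/top0.png

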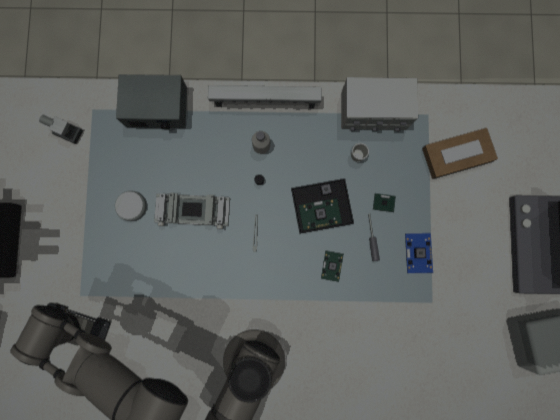

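View pics/scene0.png

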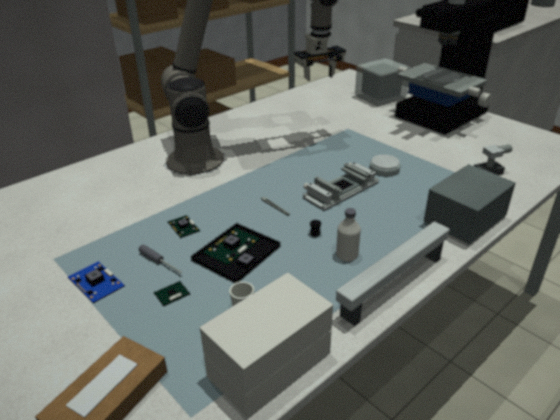

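```bash
python3 - <<'E'
from h import *
import pickle
a,b=pickle.load(open('f0.pkl','rb'))
for n,u,v,z in [('board',320,212,.01),('tl',292,189,.018),('tr',346,180,.018),('br',353,223,.018),('bl',299,232,.018),('spare',326,188,.03),('socket',320,214,.03),('hold',193,209,.048),('hl',160,193,.05),('hr',228,196,.05),('bottle',261,142,.1),('loupe',259,180,.04),('tweez',255,233,0)]: print(n,ray(a,u,v,z).round(3))
d=grab('wrist'); R=d['R'];print(-R.T@d['t'],R.round(3).tolist(),d['fx'],state()['eef_pos'])
E
```

```text
board [ 0.519 -0.224  0.01 ]
tl [ 0.599 -0.122  0.018]
tr [ 0.635 -0.315  0.018]
br [ 0.481 -0.34   0.018]
bl [ 0.446 -0.149  0.018]
spare [ 0.603 -0.243  0.03 ]
socket [ 0.51  -0.222  0.03 ]
hold [0.518 0.224 0.048]
hl [0.572 0.342 0.05 ]
hr [0.566 0.103 0.05 ]
bottle [ 0.749 -0.011  0.1  ]
loupe [ 0.626 -0.005  0.04 ]
tweez [0.441 0.007 0.   ]
[0.0824734  0.52191729 0.38551281] [[0.284, 0.959, -0.002], [0.926, -0.274, 0.26], [0.249, -0.076, -0.966]] 364.2650971174818 [0.14937932 0.5030182  0.2452183 ]
```

```bash
python3 -m pendant '[[1,0.37,-0.28,0.06,-73.5],[1,0.37,-0.28,0.06,-73.5],[1,0.37,-0.28,0.06,-73.5],[1,0.37,-0.28,0.06,-73.5],[1,0.37,-0.28,0.06,-73.5],[1,0.37,-0.28,0.06,-73.5],[1,0.37,-0.28,0.06,-73.5],[1,0.37,-0.28,0.06,-73.5],[1,0.37,-0.28,0.06,-73.5],[1,0.37,-0.28,0.06,-73.5],[1,0.37,-0.28,0.06,-73.5],[1,0.37,-0.28,0.06,-73.5],[1,0.37,-0.28,0.06,-73.5]]' 30; python3 - <<'E'
from h import *
import pickle
d=grab('wrist','w_hold.png'); pickle.dump(d,open('wh.pkl','wb')); print(-d['R'].T@d['t'])
E
```

```text
time_s: 1.45
eef_pos: [0.5182, 0.2244, 0.3056]
tool_rot: [-3.141, -0.0, 1.572]
ft_force: [0.2, 1.0, -0.7]
opening: 0.0918
[0.51801036 0.29294545 0.44594236]
```

View pics/w_hold.png

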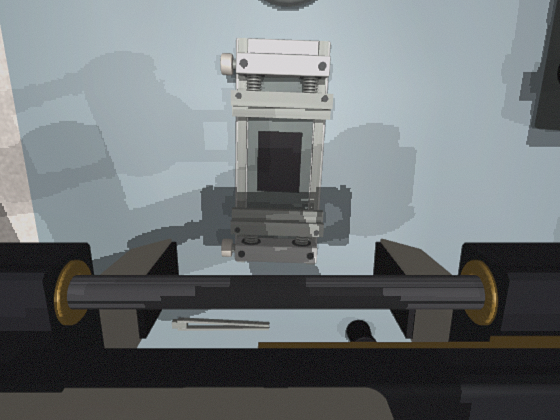

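```bash
python3 - <<'E'
from h import *
im=cv2.imread('pics/w_hold.png')[30:270,205:345]
im=cv2.convertScaleAbs(im,alpha=1.0,beta=0)
im=(255*(im/255.)**0.6).astype('uint8')
# two halves side by side, x5
a=cv2.resize(im[0:100],None,fx=5,fy=5,interpolation=cv2.INTER_CUBIC)[:,:]
b=cv2.resize(im[140:240],None,fx=5,fy=5,interpolation=cv2.INTER_CUBIC)
o=cv2.resize(np.vstack([a,b]),None,fx=.6,fy=.6,interpolation=cv2.INTER_AREA)
cv2.imwrite('pics/c1.png',o); print(o.shape)
E
```

```text
(600, 420, 3)
```

View pics/c1.png

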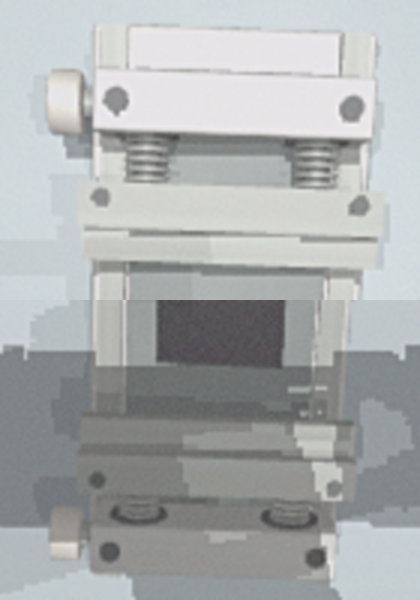

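```bash
python3 - <<'E'
from h import *
import pickle
d=pickle.load(open('wh.pkl','rb'))
def P(u,v,z):
    return ray(d,u/3+205-.33,(v/3+30 if v<300 else (v-300)/3+170)-.33,z)[:2]*1e3
def mid(l,r,z):
    a,b=P(*l,z),P(*r,z); m=(a+b)/2; w=b-a
    print(z,m.round(1),'len',np.linalg.norm(w).round(1),'ang',np.degrees(np.arctan2(w[1],w[0])).round(2)); return m
print('lipU');A=mid((85,229),(380,237),.059)
print('ledgeU');B=mid((82,257),(380,265),.048)
print('ledgeL');C=mid((80,413),(354,425),.048)
print('lipL');D=mid((78,450),(356,460),.059)
print('outerL');mid((78,490),(352,500),.059)
print('outerU');mid((80,183),(382,191),.059)
print('platecentreU');mid((79,205),(385,215),.059); print('platecentreL');mid((77,475),(355,485),.059)
print('blockU');mid((97,69),(377,78),.05);print('blockL outer');mid((90,570),(330,580),.05)
print(A-D,B-C,(A+D)/2,(B+C)/2)
E
```

```text
lipU
0.059 [524.8 292. ] len 101.0 ang -1.38
ledgeU
0.048 [524.5 282.3] len 105.6 ang -1.37
ledgeL
0.048 [519.9 180. ] len 103.8 ang -2.48
lipL
0.059 [519.9 169.2] len 103.3 ang -2.04
outerL
0.059 [519.2 153.5] len 102.9 ang -2.09
outerU
0.059 [524.1 307. ] len 102.3 ang -1.33
platecentreU
0.059 [524.5 299.5] len 104.2 ang -1.68
platecentreL
0.059 [519.5 159.4] len 104.0 ang -2.05
blockU
0.05 [526.1 344. ] len 94.6 ang -1.6
blockL outer
0.05 [517.3 117. ] len 94.1 ang -2.45
[  4.90085095 122.73228473] [  4.60934199 102.34878187] [522.30240694 230.58509498] [522.175013   231.16519292]
```

```bash
python3 -m pendant '[[1,0,-0.445,0,0],[1,0,-0.445,0,0],[1,0,-0.445,0,0],[1,0,-0.445,0,0],[1,0,-0.445,0,0],[1,0,-0.445,0,0],[1,0,-0.445,0,0],[1,0,-0.445,0,0],[1,0,-0.445,0,0],[1,0,-0.445,0,0],[1,0,-0.445,0,0],[1,0,-0.445,0,0]]'; python3 - <<'E'
from h import *
import pickle
d=grab('wrist','w_tray.png'); pickle.dump(d,open('wt.pkl','wb')); print(-d['R'].T@d['t'])
im=cv2.imread('pics/w_tray.png')[20:240,160:420]
im=(255*(im/255.)**0.6).astype('uint8')
cv2.imwrite('pics/c2.png',cv2.resize(im,None,fx=2.5,fy=2.5,interpolation=cv2.INTER_CUBIC))
E
```

```text
time_s: 2.7
eef_pos: [0.5196, -0.2199, 0.3059]
tool_rot: [3.141, -0.001, 1.572]
ft_force: [-0.3, -0.6, -0.2]
opening: 0.092
[ 0.51928228 -0.15137178  0.44631809]
```

View pics/c2.png

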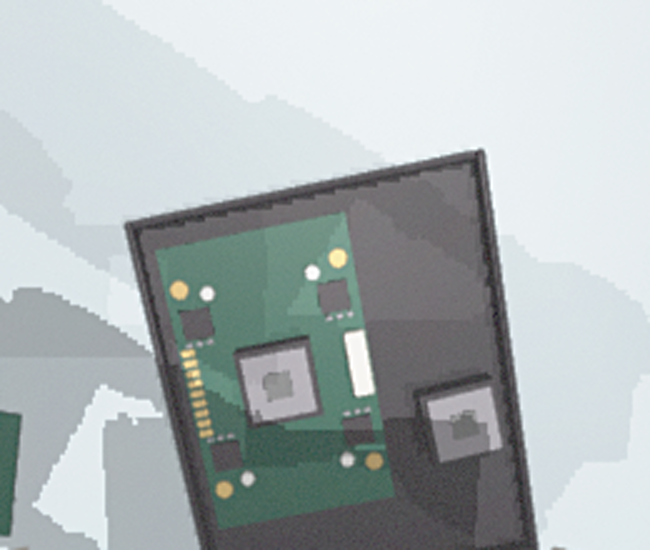

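```bash
python3 - <<'E'
from h import *
import pickle
d=pickle.load(open('wt.pkl','rb'))
f=lambda p,z: ray(d,p[0]/2.5+160-.3,p[1]/2.5+20-.3,z)[:2]*1e3
c=np.array([f(p,.009) for p in [(155,248),(347,211),(393,496),(218,528)]])
print(c.round(1),c.mean(0)); 
for i in range(4): w=c[(i+1)%4]-c[i]; print(np.linalg.norm(w).round(1),np.degrees(np.arctan2(w[1],w[0])).round(1))
s=np.array([f(p,.029) for p in [(237,352),(310,338),(322,415),(250,425)]]);print(s.round(1),s.mean(0))
# color mask check
m=cv2.inRange(cv2.cvtColor(d['frame'],cv2.COLOR_RGB2HSV),(60,70,20),(95,255,255)); m[:, :210]=0; m[230:]=0;m[:,330:]=0
m=cv2.morphologyEx(m,cv2.MORPH_CLOSE,np.ones((25,25)))
k=max(cv2.findContours(m,cv2.RETR_EXTERNAL,cv2.CHAIN_APPROX_NONE)[0],key=cv2.contourArea)
w=np.array([ray(d,*q[0],.009)[:2]*1e3 for q in k],dtype=np.float32)
print(cv2.minAreaRect(w))
E
```

```text
[[ 456.7 -165.5]
 [ 546.2 -148.7]
 [ 571.8 -286.7]
 [ 483.6 -303.8]] [ 514.58807689 -226.1636555 ]
91.1 10.7
140.4 -79.5
89.9 -169.0
140.9 101.0
[[ 495.6 -211.4]
 [ 529.1 -204.9]
 [ 535.  -240.9]
 [ 501.2 -245.7]] [ 515.19153145 -225.71463947]
((514.3232421875, -226.62017822265625), (90.62975311279297, 141.07388305664062), 11.578840255737305)
```

```bash
python3 -m pendant '[[0.55,-0.0055,-0.004,-0.05,8],[0.55,-0.0055,-0.004,-0.1,10.8],[0.55,-0.0055,-0.004,-0.15,10.8],[0.55,-0.0055,-0.004,-0.2,10.8],[0.55,-0.0055,-0.004,-0.225,10.8],[0.55,-0.0055,-0.004,-0.225,10.8],[0.55,-0.0055,-0.004,-0.225,10.8],[0.55,-0.0055,-0.004,-0.225,10.8]]' 20; python3 - <<'E'
from h import *
d=grab('wrist','w_near.png'); s=state(); print(s['eef_pos'],s['tool_rot'],s['opening'],s['ft_force'])
E
```

```text
time_s: 3.55
eef_pos: [0.5155, -0.2258, 0.0831]
tool_rot: [3.138, 0.003, 1.76]
ft_force: [-0.2, -0.3, -0.2]
opening: 0.0504
[ 0.5153573  -0.22597455  0.08306677] [3.13833429e+00 2.85586967e-03 1.75922620e+00] 0.05058781432559052 [-0.17307746  0.16903409 -0.08906162]
```

View pics/w_near.png

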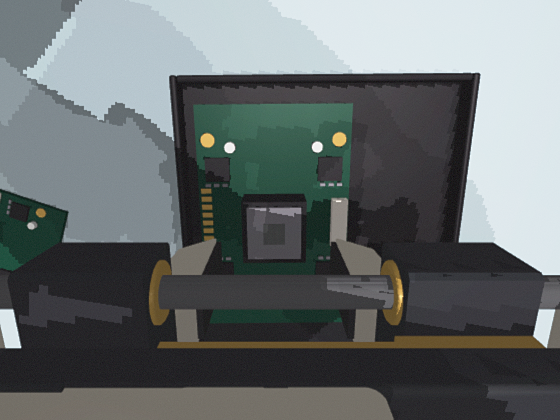

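```bash
python3 -m pendant '[[0.55,-0.0005,0,-0.025,0],[0.55,-0.0005,0,-0.0455,0],[0.55,-0.0005,0,-0.0455,0],[0.55,-0.0005,0,-0.0455,0],[0.55,-0.0005,0,-0.0455,0],[0.3,-0.0005,0,-0.0455,0],[0.3,-0.0005,0,-0.0455,0],[0.3,-0.0005,0,-0.0455,0],[0.3,-0.0005,0,-0.0455,0],[0.3,-0.0005,0,-0.0455,0]]' 20
```

```text
time_s: 4.6
eef_pos: [0.514, -0.2259, 0.036]
tool_rot: [3.14, 0.001, 1.759]
ft_force: [-0.5, 1.1, 6.2]
opening: 0.0354
```

```bash
python3 -m pendant '[[0.3,0,0,0.01,0],[0.3,0,0,0.03,0],[0.3,0,0,0.07,0],[0.3,0,0,0.11,0],[0.3,0,0,0.12,0],[0.3,0,0,0.12,0],[0.3,0,0,0.12,0],[0.3,0,0,0.12,0]]' 20;  python3 - <<'E'
from h import *
d=grab('wrist','w_lift.png'); s=state(); print(s['eef_pos'],s['moment'],s['opening'],s['ft_force'])
E
```

```text
time_s: 5.4
eef_pos: [0.5125, -0.2251, 0.1532]
tool_rot: [-3.139, -0.003, 1.758]
ft_force: [0.7, 0.3, -2.0]
opening: 0.0355
[ 0.51258701 -0.22519623  0.15329208] [-0.07816569 -0.00085601  0.02390317] 0.035887900776716594 [-0.05861985 -0.094086   -1.4648824 ]
```

View pics/w_lift.png

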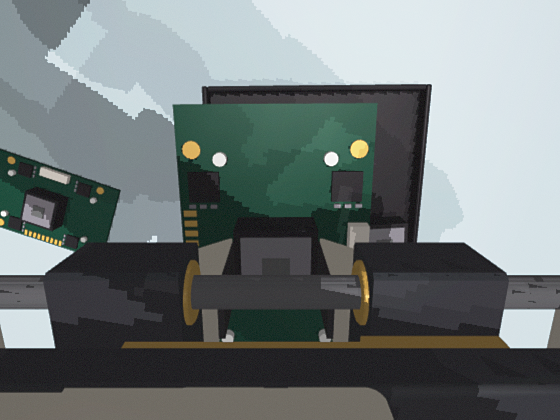

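```bash
cat > edge.py <<'E'
from h import *
def edge(d,save=None):
    m=cv2.inRange(cv2.cvtColor(d['frame'],cv2.COLOR_RGB2HSV),(60,60,15),(95,255,255)); m[:,:150]=0; m[180:]=0
    m=cv2.morphologyEx(m,cv2.MORPH_OPEN,np.ones((3,3)))
    k=max(cv2.findContours(m,cv2.RETR_EXTERNAL,cv2.CHAIN_APPROX_NONE)[0],key=cv2.contourArea)[:,0]
    cols=range(195,355); top=[k[k[:,0]==c,1].min() for c in cols]; s,b=np.polyfit(cols,top,1)
    v=b+s*275; L=R=None
    rows=[rr for rr in range(int(v)+6,int(v)+36)]
    pl=np.polyfit(rows,[k[k[:,1]==rr,0].min() for rr in rows],1); pr=np.polyfit(rows,[k[k[:,1]==rr,0].max() for rr in rows],1)
    L=np.polyval(pl,b+s*174)-.5; Rr=np.polyval(pr,b+s*377)+.5
    w=Rr-L; v-=.5; z=d['fx']*90/w/1e3
    C=-d['R'].T@d['t']
    P=C+d['R'].T@(z*np.array([((L+Rr)/2-d['cx'])/d['fx'],(v-d['cy'])/d['fy'],1]))
    st=state(); e=st['eef_pos']; y=st['tool_rot'][2]
    dl=P-e; t=np.array([np.cos(y),np.sin(y)]); n=np.array([np.sin(y),-np.cos(y)])
    print('slope',s.round(4),'L,R,v',L.round(1),Rr.round(1),v.round(1),'edge rel TCP: along',(dl[:2]@t*1e3).round(1),'across',(dl[:2]@n*1e3).round(1),'dz',(dl[2]*1e3).round(1),'eef',e.round(4),'yaw',np.degrees(y).round(2))
    return P
E
python3 - <<'E'
from edge import *
edge(grab('wrist'))
E
```

```text
slope -0.002 L,R,v 172.9 377.0 103.5 edge rel TCP: along 70.0 across -0.8 dz -26.4 eef [ 0.5128 -0.2253  0.1536] yaw 100.75
```

```bash
python3 -m pendant '[[0.3,0.001,0.03,0,-1],[0.3,0.002,0.07,0,-2],[0.3,0.003,0.11,0,-3],[0.3,0.004,0.15,0,-4],[0.3,0.005,0.19,0,-5],[0.3,0.006,0.23,0,-6],[0.3,0.007,0.27,0,-8],[0.3,0.008,0.31,0,-9],[0.3,0.009,0.35,0,-10],[0.3,0.0105,0.39,0,-12],[0.3,0.0105,0.43,0,-12.85],[0.3,0.0105,0.455,0,-12.85],[0.3,0.0105,0.467,-0.01,-12.85],[0.3,0.0105,0.467,-0.03,-12.85],[0.3,0.0105,0.467,-0.046,-12.85],[0.3,0.0105,0.467,-0.046,-12.85],[0.3,0.0105,0.467,-0.046,-12.85],[0.3,0.0105,0.467,-0.046,-12.85]]' 30;  python3 - <<'E'
from edge import *
d=grab('wrist','w_h2.png'); edge(d); print(state()['ft_force'])
E
```

```text
time_s: 7.3
eef_pos: [0.5246, 0.2409, 0.1098]
tool_rot: [3.141, -0.0, 1.534]
ft_force: [-0.2, 1.1, -1.6]
opening: 0.0357
slope -0.0026 L,R,v 172.6 376.3 103.6 edge rel TCP: along 69.6 across -0.6 dz -26.9 eef [0.5246 0.241  0.11  ] yaw 87.87
[ 0.31760628  0.63137599 -1.53579821]
```

View pics/w_h2.png

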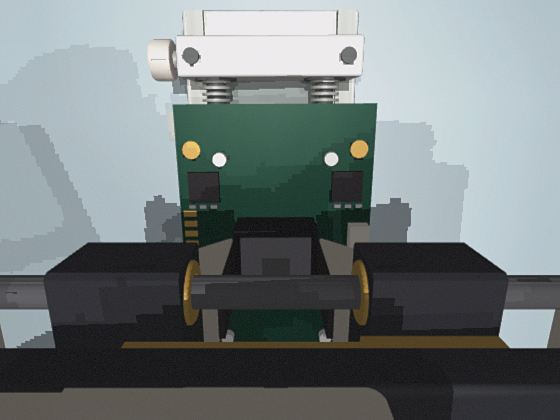

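```bash
python3 -m pendant '[[0.3,-0.0015,0.002,-0.01,0],[0.3,-0.0015,0.002,-0.0175,0],[0.3,-0.0015,0.002,-0.0175,0],[0.3,-0.0015,0.002,-0.0175,0],[0.3,-0.0015,0.002,-0.0175,0]]'; python3 -m pendant '[[0.3,0,0,-0.001,0],[0.3,0,0,-0.0015,0],[0.3,0,0,-0.0015,0]]';python3 -m pendant '[[0.3,0,0,-0.0007,0],[0.3,0,0,-0.0015,0],[0.3,0,0,-0.0015,0]]';python3 -c "
from edge import *
print(state()['moment'])
edge(grab('wrist'))"
```

```text
time_s: 7.85
eef_pos: [0.5224, 0.2433, 0.0917]
tool_rot: [-3.141, 0.0, 1.534]
ft_force: [-0.7, -0.2, -1.7]
opening: 0.0354
time_s: 8.15
eef_pos: [0.5226, 0.2432, 0.0905]
tool_rot: [3.141, 0.0, 1.534]
ft_force: [-0.7, -0.6, 2.2]
opening: 0.0355
time_s: 8.45
eef_pos: [0.5226, 0.2432, 0.089]
tool_rot: [3.141, 0.0, 1.534]
ft_force: [-1.1, -2.2, 4.9]
opening: 0.036
[-0.20332185  0.31273035  0.10250139]
slope -0.0045 L,R,v 171.1 378.3 102.3 edge rel TCP: along 70.2 across -0.5 dz -23.9 eef [0.5226 0.2432 0.089 ] yaw 87.9
```

```bash
python3 -m pendant '[[0.3,0,0,0,0],[0.3,0,0,0,0]]' 15; python3 -m pendant '[[0.3,0,0,-0.0007,0],[0.3,0,0,-0.0015,0],[0.3,0,0,-0.0015,0]]';python3 -m pendant '[[0.3,0,0,-0.0007,0],[0.3,0,0,-0.0012,0],[0.3,0,0,-0.0012,0]]';python3 -c "
from edge import *
print(state()['moment'])
edge(grab('wrist'))"
```

```text
time_s: 8.7
eef_pos: [0.5226, 0.2432, 0.0886]
tool_rot: [3.141, 0.0, 1.534]
ft_force: [-0.9, -2.8, 0.8]
opening: 0.0358
time_s: 9.0
eef_pos: [0.5225, 0.2432, 0.087]
tool_rot: [-3.142, 0.0, 1.534]
ft_force: [0.1, -2.9, 1.4]
opening: 0.036
time_s: 9.3
eef_pos: [0.5225, 0.2433, 0.0862]
tool_rot: [3.141, 0.0, 1.534]
ft_force: [-0.7, -3.0, 2.8]
opening: 0.0356
[-0.37371917  0.20912116  0.00346048]
slope -0.0018 L,R,v 168.7 381.3 100.5 edge rel TCP: along 70.9 across -0.3 dz -19.9 eef [0.5225 0.2433 0.0862] yaw 87.91
```

```bash
python3 -m pendant '[[0.3,0,-0.001,0,0],[0.3,0,-0.002,0,0],[0.3,0,-0.003,0,0],[0.3,0,-0.003,0,0]]' 22; python3 -m pendant '[[0.3,0,-0.001,0,0],[0.3,0,-0.002,0,0],[0.3,0,-0.002,0,0]]';python3 -m pendant '[[0.3,0,-0.001,0,0],[0.3,0,-0.002,0,0],[0.3,0,-0.002,0,0]]';python3 -c "
from edge import *
print(state()['moment'])
edge(grab('wrist'))"
```

```text
time_s: 9.75
eef_pos: [0.5227, 0.2406, 0.0861]
tool_rot: [3.141, -0.001, 1.534]
ft_force: [0.5, 2.6, 0.8]
opening: 0.0355
time_s: 10.05
eef_pos: [0.5225, 0.2381, 0.086]
tool_rot: [3.142, 0.0, 1.534]
ft_force: [0.2, 2.1, 1.1]
opening: 0.0358
time_s: 10.35
eef_pos: [0.5224, 0.236, 0.0859]
tool_rot: [-3.141, 0.0, 1.534]
ft_force: [-0.3, 0.3, 0.3]
opening: 0.0357
[0.04670081 0.02768135 0.03867973]
slope -0.005 L,R,v 168.5 381.2 100.9 edge rel TCP: along 70.8 across -0.4 dz -19.9 eef [0.5224 0.236  0.0859] yaw 87.9
```

```bash
for i in 1 2 3 4; do python3 -m pendant '[[0.3,0,-0.0007,-0.0001,0],[0.3,0,-0.001,-0.0001,0],[0.3,0,-0.001,-0.0001,0]]' 25 | egrep 'eef|force'; done
```

```text
eef_pos: [0.5224, 0.2352, 0.0859]
ft_force: [-0.2, 0.1, 0.1]
eef_pos: [0.5225, 0.2342, 0.0858]
ft_force: [-0.2, 0.8, -0.1]
eef_pos: [0.5225, 0.2332, 0.0857]
ft_force: [-0.1, 1.0, 0.8]
eef_pos: [0.5225, 0.2324, 0.0857]
ft_force: [1.0, 2.1, 2.2]
```

```bash
for i in 1 2 3 4 5; do python3 -m pendant '[[0.3,0,-0.0007,-0.00005,0],[0.3,0,-0.001,-0.00005,0],[0.3,0,-0.001,-0.00005,0]]' 30 | egrep 'eef|force'; done; python3 -c "
from edge import *
print(state()['moment'])
edge(grab('wrist'))"
```

```text
eef_pos: [0.5225, 0.2314, 0.0857]
ft_force: [-0.2, 3.1, 1.4]
eef_pos: [0.5225, 0.2304, 0.0856]
ft_force: [-0.2, 4.0, 2.2]
eef_pos: [0.5225, 0.2293, 0.0856]
ft_force: [-0.9, 3.8, 2.1]
eef_pos: [0.5225, 0.2284, 0.0855]
ft_force: [-0.8, 5.3, 2.6]
eef_pos: [0.5225, 0.2275, 0.0855]
ft_force: [-0.6, 5.8, 2.6]
[ 0.83008511  0.23541326 -0.0225329 ]
slope -0.0047 L,R,v 169.6 381.3 101.3 edge rel TCP: along 70.6 across -0.1 dz -20.5 eef [0.5224 0.2275 0.0855] yaw 87.9
```

```bash
for i in 1 2 3 4 5; do python3 -m pendant '[[0.3,-0.0001,-0.0007,-0.00005,0],[0.3,-0.0001,-0.001,-0.00005,0],[0.3,-0.0001,-0.001,-0.00005,0]]' 35 | egrep 'eef|force'; done; python3 -c "
from edge import *
print(state()['moment'])
edge(grab('wrist'))"
```

```text
eef_pos: [0.5224, 0.2265, 0.0854]
ft_force: [-0.3, 6.2, 3.0]
eef_pos: [0.5223, 0.2256, 0.0854]
ft_force: [-1.1, 6.6, 2.2]
eef_pos: [0.5223, 0.2248, 0.0854]
ft_force: [-0.2, 6.0, 1.7]
eef_pos: [0.5223, 0.2239, 0.0853]
ft_force: [0.1, 7.3, 2.5]
eef_pos: [0.5222, 0.223, 0.0853]
ft_force: [-0.4, 7.3, 2.6]
[1.06911657 0.16508116 0.03367833]
slope -0.0063 L,R,v 169.5 380.7 101.3 edge rel TCP: along 70.6 across -0.3 dz -20.8 eef [0.5222 0.223  0.0853] yaw 87.9
```

```bash
for i in 1 2 3 4 5; do python3 -m pendant '[[0.3,0,-0.0003,0,0],[0.3,0,-0.0005,0,0],[0.3,0,-0.0005,0,0]]' 38 | egrep 'eef|force'; done; python3 -c "
from edge import *
print(state()['moment'])
d=grab('wrist','w_push.png');edge(d)
im=cv2.imread('pics/w_push.png')[0:220,120:430]
cv2.imwrite('pics/c3.png',cv2.resize((255*(im/255.)**.6).astype('uint8'),None,fx=2.5,fy=2.5,interpolation=cv2.INTER_CUBIC))"
```

```text
eef_pos: [0.5222, 0.2225, 0.0853]
ft_force: [-0.1, 8.3, 2.9]
eef_pos: [0.5222, 0.2221, 0.0853]
ft_force: [0.5, 8.5, 2.1]
eef_pos: [0.5222, 0.2217, 0.0854]
ft_force: [-0.8, 7.9, 2.4]
eef_pos: [0.5222, 0.2212, 0.0854]
ft_force: [-1.6, 8.6, 1.7]
eef_pos: [0.5222, 0.2208, 0.0854]
ft_force: [-1.4, 9.0, 3.2]
[ 1.36307915  0.23020343 -0.01230982]
slope -0.0 L,R,v 169.6 380.9 100.5 edge rel TCP: along 71.0 across -0.2 dz -20.8 eef [0.5222 0.2208 0.0854] yaw 87.9
```

View pics/c3.png

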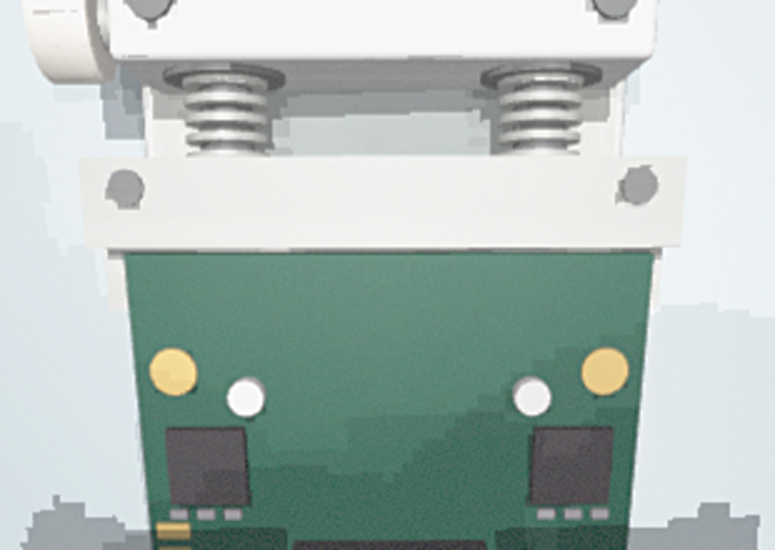

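```bash
for i in 1 2 ; do python3 -m pendant '[[0.3,0,-0.0003,0,0],[0.3,0,-0.0005,0,0],[0.3,0,-0.0005,0,0]]' 38 | egrep 'eef|force'; done; python3 -c "
from edge import *
d=grab('wrist','w_push2.png');edge(d)
g=cv2.cvtColor(d['frame'],cv2.COLOR_RGB2GRAY)
print(g[93:106,[190,230,275,320,350]].T)
for v in(98,98.5,99,99.5,100,100.5): print(v,ray(d,275,v,.059)[1].round(4),ray(d,275,v,.0646)[1].round(4))
"
```

```text
eef_pos: [0.5222, 0.2204, 0.0854]
ft_force: [-0.5, 9.1, 2.0]
eef_pos: [0.5222, 0.2199, 0.0854]
ft_force: [-1.6, 9.5, 2.9]
slope -0.0003 L,R,v 169.3 380.9 100.5 edge rel TCP: along 70.9 across -0.3 dz -20.6 eef [0.5222 0.2199 0.0854] yaw 87.9
[[229 228 229 227 159 114 145 141  60  79  82  80  82]
 [233 232 233 231 156 144 147 125  58  83  85  87  84]
 [234 234 236 237 130  88 101 124  65  85  89  87  87]
 [233 233 235 233 121 138 157 183  78  81  85  87  83]
 [230 230 232 231 134 142 142  98  61  81  83  85  79]]
98 0.292 0.2919
98.5 0.2918 0.2917
99 0.2916 0.2915
99.5 0.2914 0.2913
100 0.2912 0.2911
100.5 0.2909 0.2909
```

```bash
python3 -m pendant '[[0.3,0,0,0,0],[0.3,0,0,0,0]]' 25| egrep 'eef|force'; for i in 1 2 ; do python3 -m pendant '[[0.3,0,0.0001,-0.0005,0],[0.3,0,0.0002,-0.001,0],[0.3,0,0.0002,-0.001,0]]' | egrep 'eef|force'; done; python3 -c "
from edge import *
d=grab('wrist');edge(d);print(state()['moment'])"
```

```text
eef_pos: [0.5221, 0.22, 0.0854]
ft_force: [-0.5, 9.2, 2.2]
eef_pos: [0.5222, 0.2202, 0.0846]
ft_force: [-0.9, 9.9, 4.2]
eef_pos: [0.5222, 0.2203, 0.0836]
ft_force: [-1.9, 9.8, 3.4]
slope -0.0 L,R,v 170.9 379.5 101.5 edge rel TCP: along 70.6 across -0.2 dz -22.8 eef [0.5222 0.2203 0.0836] yaw 87.91
[1.32502706 0.24480223 0.00604276]
```

```bash
for i in 1 2 3 ; do python3 -m pendant '[[0.3,0,0.0001,-0.0005,0],[0.3,0,0.00025,-0.001,0],[0.3,0,0.00025,-0.001,0]]' | egrep 'eef|force'; done; python3 -c "
from edge import *
d=grab('wrist');edge(d);print(state()['moment'])"
```

```text
eef_pos: [0.5222, 0.2206, 0.0826]
ft_force: [-1.0, 9.3, 3.9]
eef_pos: [0.5222, 0.2208, 0.0816]
ft_force: [-1.1, 9.6, 3.7]
eef_pos: [0.5222, 0.2211, 0.0806]
ft_force: [-0.9, 9.3, 3.5]
slope -0.0 L,R,v 172.8 377.3 102.5 edge rel TCP: along 70.2 across -0.3 dz -26.0 eef [0.5222 0.221  0.0806] yaw 87.91
[1.24568501 0.26709652 0.04452315]
```

```bash
for i in 1 2 ; do python3 -m pendant '[[0.3,0,0.0001,-0.0002,0],[0.3,0,0.0001,-0.0004,0],[0.3,0,0.0001,-0.0004,0]]' | egrep 'eef|force'; done; python3 -c "
from edge import *
d=grab('wrist');edge(d);print(state()['moment'])"
```

```text
eef_pos: [0.5222, 0.2212, 0.0803]
ft_force: [-1.5, 9.0, 4.9]
eef_pos: [0.5222, 0.2213, 0.0798]
ft_force: [-1.5, 9.5, 4.2]
slope -0.0043 L,R,v 173.4 377.3 102.7 edge rel TCP: along 70.2 across -0.2 dz -26.4 eef [0.5222 0.2213 0.0799] yaw 87.91
[ 1.2898353   0.29541079 -0.00859548]
```

```bash
python3 -m pendant '[[0.3,0,0,-0.0003,0],[0.3,0,0,-0.0003,0]]' | egrep 'eef|force'; for i in 1 2 3; do python3 -m pendant '[[0.3,0,0.0005,0,0],[0.3,0,0.001,0,0],[0.3,0.0001,0.0015,0,0],[0.3,0.0001,0.002,0,0],[0.3,0.0001,0.002,0,0]]' | egrep 'eef|force'; done; python3 -c "
from edge import *
d=grab('wrist');edge(d);print(state()['moment'])"
```

```text
eef_pos: [0.5222, 0.2213, 0.0798]
ft_force: [-1.8, 7.7, 5.4]
eef_pos: [0.5223, 0.2231, 0.0798]
ft_force: [-1.9, 8.9, 6.9]
eef_pos: [0.5224, 0.2248, 0.0798]
ft_force: [-2.2, 7.7, 6.0]
eef_pos: [0.5224, 0.2265, 0.0798]
ft_force: [-2.2, 5.3, 7.1]
slope -0.0023 L,R,v 173.9 376.2 113.4 edge rel TCP: along 65.5 across -0.3 dz -26.6 eef [0.5224 0.2265 0.0798] yaw 87.92
[ 0.68913033  0.43882984 -0.0203152 ]
```

```bash
for i in 1 2 3 4; do python3 -m pendant '[[0.3,0,0.0005,0.0001,0],[0.3,0,0.001,0.0001,0],[0.3,0,0.001,0.0001,0]]' | egrep 'eef|force'; done; python3 -c "
from edge import *
d=grab('wrist');print(state()['moment'])"
```

```text
eef_pos: [0.5224, 0.2273, 0.0798]
ft_force: [-1.6, 4.2, 7.1]
eef_pos: [0.5225, 0.228, 0.0798]
ft_force: [-1.2, 3.1, 6.9]
eef_pos: [0.5225, 0.2287, 0.0798]
ft_force: [-0.5, 1.8, 5.7]
eef_pos: [0.5225, 0.2297, 0.0798]
ft_force: [0.0, 1.4, 5.5]
[-0.13865912  0.14372685  0.00153332]
```

```bash
python3 -m pendant '[[0.3,0,0.0005,0.0003,0],[0.3,0,0.001,0.0004,0],[0.3,0,0.001,0.0004,0],[0.3,0,0.001,0.0004,0]]' | egrep 'eef|force'; python3 -m pendant '[[0.3,0,0,0,0],[0.3,0,0,0,0],[0.3,0,0,0,0]]' 4 | egrep 'eef|force'; python3 -c "
from edge import *
d=grab('wrist','w_cl.png');print(state()['moment'])"
```

```text
eef_pos: [0.5226, 0.2308, 0.0798]
ft_force: [1.1, -1.7, 2.2]
eef_pos: [0.5225, 0.2311, 0.0798]
ft_force: [1.6, -0.8, 1.9]
[-0.24609563 -0.29770112  0.0458429 ]
```

```bash
python3 -m pendant '[[0.42,0,0,0,0],[0.46,0,0,0,0],[0.5,0,0,0,0],[0.5,0,0,0,0],[0.5,0,0,0.005,0],[0.5,0,0,0.02,0],[0.5,0,0,0.05,0],[0.5,0,0,0.09,0],[0.5,0,0,0.13,0],[0.5,0,0,0.17,0],[0.5,0,0,0.2,0],[0.5,0,0,0.2,0],[0.5,0,0,0.2,0]]'; python3 - <<'E'
from h import *
import pickle
d=grab('wrist','w_fin.png'); pickle.dump(d,open('wf.pkl','wb'))
im=cv2.imread('pics/w_fin.png')[10:270,170:380]
cv2.imwrite('pics/c4.png',cv2.resize((255*(im/255.)**.6).astype('uint8'),None,fx=2.3,fy=2.3,interpolation=cv2.INTER_CUBIC))
E
```

```text
time_s: 24.4
eef_pos: [0.5222, 0.2311, 0.2804]
tool_rot: [3.14, -0.0, 1.534]
ft_force: [-0.3, -0.0, -0.4]
opening: 0.0455
```

View pics/c4.png

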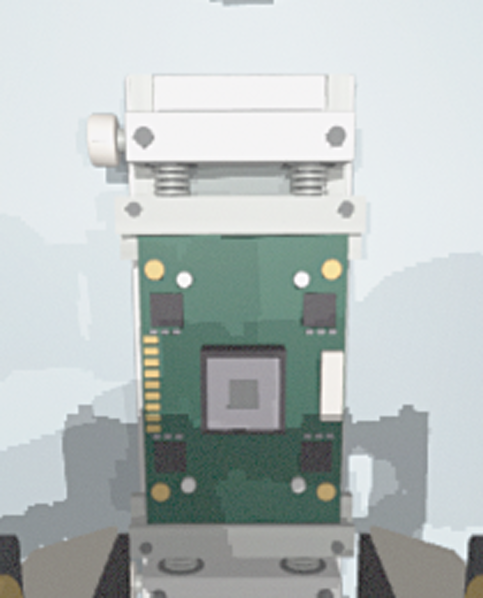

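```bash
python3 - <<'E'
from h import *
import pickle
d=pickle.load(open('wf.pkl','rb'))
f=lambda u,v,z: ray(d,u/2.3+170-.3,v/2.3+10-.3,z)[:2]*1e3
for n,ps,z in [('lipU',[(125,236),(360,236)],.059),('lipL',[(133,525),(352,525)],.059),('sock',[(206,356),(282,356),(282,431),(206,431)],.073),('left edge',[(139,260),(147,510)],.053),('right edge',[(349,260),(340,510)],.053),('plateU',[(118,215),(368,215)],.059),('plateL',[(131,545),(355,545)],.059)]:
    p=np.array([f(*q,z) for q in ps]); w=p[1]-p[0]; print(n,p.mean(0).round(1),np.linalg.norm(w).round(1),np.degrees(np.arctan2(w[1],w[0])).round(2))
E
```

```text
lipU [524.5 294.1] 98.4 -2.05
lipL [519.8 165.7] 100.4 -2.09
sock [522.7 229.6] 31.7 -2.07
left edge [477.7 229.1] 113.2 -92.03
right edge [567.5 225.8] 113.3 -92.29
plateU [525.  302.6] 104.0 -2.05
plateL [519.7 155.9] 103.4 -2.09
```

```bash
python3 -c "
from h import *
print(hand_in())"
```

```text
the job is handed in; nothing more can be done
None
```

The board is clamped in the spring-jaw holder, socket up, and the job is handed in at about 24 s of the 64 s allowed. No verdict was reported.

**What I did**
- I gripped the socket across x and carried the board over the holder. Lowering it onto the +y lip tilted it about 0.1 rad in the pads and set its −y end on the bare ledge.
- I slid that end under the −y lip and pushed the jaw back about 12 mm. The push force rose to 9.5 N (spring 9.6 N at its stop), with no hard-stop jump in the readings.
- I lowered the raised end inside the +y lip, which had about 1.4 mm of clearance. I then eased the board back until the sideways force was about zero, and opened the gripper.

**Last checks (wrist picture, gripper lifted clear)**
- **Position:** both ends are under the lips. The lips stand 128 mm apart, against 130 mm expected; the same measurement read 123 mm instead of 124 mm at rest. The board's middle is about 0.3 mm off the jaws' middle along x, and 0.3 to 1.4 mm off the saddle's middle along y.
- **Square:** the board sits at −2.0° to −2.3° and the jaws at −2.1°.
- **Forces:** the largest wrist readings while in contact were about 9.9 N sideways and 7 N vertical, so no reading suggested forcing.
- **Not measured:** final height and level were not measured after release. Just before easing back, the +y end was within about 0.5 mm of level. I also did not re-measure the other things; the arm made no contact with them that I noticed.
- **Unexplained:** a 6 N upward reading appeared while I was closing on the socket in the tray. It was gone once the board was lifted.

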